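Lock the rod cradle onto its two screws and lay the burnishing rod in it

TASK

Set the rod cradle down flat on the wooden board so that both screw heads come up through the wide ends of its keyholes, let go of it there, then push it along until it is fully home, with both screws at the blind ends of the narrow slots. Then lay the burnishing rod in the cradle's two V notches, roughly centred along its length, and let go. Do not drop the cradle or the rod, and leave the bottle, the jar and the mallet where they are.

Things in the scene. Friction and masses are not known exactly. Their poses are not given: they have to be found in the camera images.
- cradle: Loose cradle, 0.3 kg: aluminium plate 192 x 64 mm, 6 mm thick, wooden block 76 x 48 mm (|x| < 38, |y| < 24) on its middle. Origin: centre of the plate's underside; x along the plate, z up. Two keyholes in line, one beyond each end of the block, slots running to -x: set over the screws, it is pushed 22 mm towards its own +x to lock. Starts flat on the bench; fits either way round.
- saddle (a point): Centre of the top of the cradle's block, its flat middle part |x| < 22 mm, 34 mm above the cradle's underside, 48 mm wide in y with upright sides: a good place to grip. At each end of it (|x| 22 to 38 mm) stands a wooden yoke with a 90 degree V notch along x, top 45.5 mm above the underside.
- push_face (a point): On the -x end face of the cradle's block, at x = -38, y = 0, z = 20 mm in the cradle. The face is upright and solid from the plate's top (z = 6) to z = 30 mm, 48 mm wide: push here towards the cradle's +x. The screw heads stand up 7 mm above the plate.
- entry_1 (a point): Centre of the wide entry hole, 24 mm across, of the keyhole on the cradle's -x side: x = -52, y = 0, z = 0 mm in the cradle. A slot 12 mm wide runs from it towards -x and ends blind.
- entry_2 (a point): Centre of the like entry hole of the keyhole on the cradle's +x side: x = 74, y = 0, z = 0 mm in the cradle; its slot too runs towards -x.
- seat_1 (a point): Where the screw's axis stands in the slot of the -x keyhole when the cradle is fully home: x = -74, y = 0, z = 0 mm in the cradle (the slot's blind end lies 4.5 mm further on).
- seat_2 (a point): The same for the +x keyhole: x = 52, y = 0, z = 0 mm in the cradle.
- v_axis (a point): Middle of the line on which the rod's axis lies when it rests in both V notches: x = 0, y = 0, z = 56 mm in the cradle; the line runs along the cradle's x.
- board: Fixed light wooden board on the bench, 240 x 100 mm, 18 mm thick; origin: centre of its underside, x along its length. Two equal steel screws stand up from its centre line at x = -63 and x = 63 mm: shank 8 mm in diameter, head 18 mm in diameter; the head's underside is 8.5 mm and its top 13 mm above the board.
- screw_1 (a point): Axis of the screw at the board's -x end, on the board's top surface (z = 18 mm).
- screw_2 (a point): Axis of the screw at the board's +x end, on the board's top surface (z = 18 mm).
- rod: Loose dark hardwood burnishing rod, a cylinder 36 mm in diameter and 150 mm long, 0.12 kg, lying level with its axis 26 mm above the bench on a small plywood rest. Origin: its centre; x along its axis (it can roll, so y and z turn with it).
- rest: Fixed plywood rest under the rod, 100 x 46 mm, 8 mm thick, origin at the centre of its underside, x along the rod; 6 mm high nibs at its four corners (x beyond 38 mm either way) keep the rod from rolling, and the middle is clear.
- bottle: Bystander: white plastic bottle, 60 mm in diameter, 160 mm tall; origin at the centre of its foot.
- jar: Bystander: glass jar with a green lid, 68 mm in diameter, 85 mm tall; origin at the centre of its foot.
- mallet: Bystander: mallet lying on the mat beyond the board, 280 mm long, x along its handle.

How it is judged:
On the way, in this order (a step that is already met when the one before it is completed fails the run):
1. the cradle lies flat on the board, let go, with both screw heads up through the entry holes (within 12 mm of their centres) (((horizontal distance between entry_1 and screw_1 below 0.012 m and horizontal distance between entry_2 and screw_2 below 0.012 m) or (horizontal distance between entry_1 and screw_2 below 0.012 m and horizontal distance between entry_2 and screw_1 below 0.012 m)) and contact force between the fingers and cradle below 0.3 N and z of cradle in the frame of board between 0.015 and 0.021 m and angle between cradle's own z axis and vertical below 0.035 rad), for 0.2 s.
2. the cradle is pushed fully home: both screws within 5 mm of the slot seats, plate flat on the board (((horizontal distance between seat_1 and screw_1 below 0.005 m and horizontal distance between seat_2 and screw_2 below 0.005 m) or (horizontal distance between seat_1 and screw_2 below 0.005 m and horizontal distance between seat_2 and screw_1 below 0.005 m)) and z of cradle in the frame of board between 0.015 and 0.021 m and angle between cradle's own z axis and vertical below 0.035 rad), for 0.2 s.
At the end, for the whole second after the job is handed in: Cradle flat on the board (tilt under 0.035 rad, underside within 3 mm of the board), both screws within 5 mm of the slot seats; rod in both V notches (3 mm sideways and in height, 25 mm along, 0.06 rad); both released and at rest (all of step 2 and x of rod in the frame of cradle between -0.025 and 0.025 m and y of rod in the frame of cradle between -0.003 and 0.003 m and z of rod in the frame of cradle between 0.053 and 0.059 m and angle between the x axis of rod and the x axis of cradle, either way round below 0.06 rad and contact force between the fingers and cradle below 0.3 N and contact force between the fingers and rod below 0.3 N and linear speed of each of cradle, rod below 0.02 m/s); the robot touches nothing.
It fails at once if the bottle is moved by more than 30 mm (distance of bottle from where it was at the start of the episode above 0.03 m).
It fails at once if the jar is moved by more than 30 mm (distance of jar from where it was at the start of the episode above 0.03 m).
It fails at once if the mallet is moved by more than 30 mm (distance of mallet from where it was at the start of the episode above 0.03 m).
It fails at once if the cradle is dropped: falls faster than 0.5 m/s, not held (contact force between the fingers and cradle below 0.3 N and linear speed of cradle above 0.5 m/s).
It fails at once if the rod is dropped: falls faster than 0.5 m/s, not held (contact force between the fingers and rod below 0.3 N and linear speed of rod above 0.5 m/s).
It also fails if it takes over 61 s, if anything falls off the work surface, if the arm or the gripper's body presses on something with over 40 N, if the wrist force passes 120 N, or if a joint passes its speed limit or range.

ROBOT

A 7-joint arm with a two-finger parallel gripper is mounted at the origin on the work surface. World frame = base frame: x ahead of the robot, y to its left, z up, the work surface at z = 0. Lengths are in m, angles in rad, forces in N, time in s.
With the tool pointing down it reaches from about 0.425 to 0.875 m from the base axis. Payload 4.7 kg.
Tool frame: the origin (TCP) lies midway between the tips of the shut fingers; the grasp point (between the pads) lies 19 mm behind it; z points along the fingers, y is the line along which they close (so a half turn about z gives the same grasp; the last joint's range is limited). The gripper opens to 87 mm and grips with 3 to 60 N. Pads are 19 mm wide; open, the fingers measure 117 mm over their backs; the gripper's body (75 mm by 190 mm) begins 51 mm behind the grasp point.
Start: joints at [-1.196, 0.321, -0.07, 1.45, 0.023, 1.371, -0.057], TCP at [0.229, 0.608, 0.223] pointing down, gripper open.
Joint ranges: [-2.86, 2.86], [-0.3, 2.09], [-1.38, 1.24], [0.06, 2.45], [-1.56, 4.7], [0.09, 2.05], [-2.69, 2.69]. Speed limits (rad/s): [2.57, 2.57, 3.14, 3.14, 3.14, 3.14, 3.14].

INTERFACE

Orientations are given as a rotation vector (axis times angle).
In Python, from bench import ctrl gives the robot as it stands.
- The arm moves only by the shell command python3 inch.py 'ROWS' [FORCE]. ROWS is rows parted by semicolons, their numbers by spaces, 1 to 20 of them, each of 5 numbers: dx, dy, dz in m, then a turn about the tool's z in rad, then the opening from 0.0 (shut) to 1.0 (fully open); each row is the pose to reach, as a shift and turn from the pose commanded when the command began, along the tool's axes at that moment; what a row does not reach only later rows make up. A row lasts 1/10 s, in which the tool goes at most 0.05 m and 0.15 rad, less where a joint would pass 70% of its speed; a pose out of reach is approached as far as the arm can. The fingers move at their own pace and stop on an object; FORCE is the grip in N (left out, the last holds). Time passes only in rows, so rows that do not move let the fingers close. It prints the time, the measured TCP pose, the force, the opening and the grip force at its end.
- ctrl.get_state(): the state, without advancing time (a new reading comes with each control period).
- ctrl.get_image(name): name is "side" or "top" or "wrist"; returns the picture (400x640x3 uint8, red, green, blue); there is no depth.
- ctrl.camera_model(name): a dict with "vertical_fov" (degrees; the focal length in pixels is half the picture's height over the tangent of half this angle, whatever the lens; pixels are square), "cx", "cy" (the principal point, pixels), "rvec" (rotation vector, rad) and "tvec" (3), from world to camera coordinates, as OpenCV has them; the wrist camera has in their place "hand_eye" (4x4, takes a point from camera to tool coordinates, whose origin is the TCP and whose axes are the flange's). Camera axes: x right, y down, z forward; pixel columns grow to the right and rows downward; lengths in m; the calibration is good to about 2 mm. A picture is of the moment at which its call begins: read the wrist's pose just before it. camera_model takes no time and is no camera call.
- ctrl.close_job(): hands the job in; it is judged then, once.
The state is a dict: "time": time; "joint_positions": joint angles; "qd": joint speeds; "joint_torque": joint torques, N m; "position": TCP position; "tool_rot": TCP orientation; "ft_force": force on the tool from outside, world axes, zero at the start; "torque": the same for the moment, N m; "grip_width": opening from 0.0 (shut) to 1.0 (fully open); "grip_force": force on a finger pad.
Only numpy, scipy, OpenCV 4.12 (cv2) and the standard library are available. Lean on these libraries where they do the work, as an engineer would, in place of code of your own. Each camera call takes 0.05 s, during which the arm holds its last target. There are 200 camera calls.

## Working session

There is one attempt and no reset: what is moved stays moved. The work goes in short steps, Python scripts to look and compute and a shell command to move; the robot and the scene stay as the last step left them, time stands still between calls to the robot, and variables do not carry over. Pictures are saved under pics/ and viewed, at most 10 in all, crops included, and the job is handed in when it is done.

```bash
ls; mkdir -p pics
python3 - <<'E'
from bench import ctrl
import cv2,numpy as np
for n in("top","side","wrist"):
    im=ctrl.get_image(n); cv2.imwrite(f"pics/{n}0.png",im[:,:,::-1]); print(n,ctrl.camera_model(n))
s=ctrl.get_state(); print(s)
E
```

```text
bench.py
inch.py
pics
top {'vertical_fov': 48.17663649186058, 'cx': 323.42107935593003, 'cy': 197.0976121601165, 'rvec': array([ 2.13189222, -2.06993674,  0.22680774]), 'tvec': array([-8.21276506e-04,  5.64244924e-01,  1.00269504e+00])}
side {'vertical_fov': 49.989887687200586, 'cx': 322.61634368120224, 'cy': 198.98827905306507, 'rvec': array([ 2.24947957, -0.95560373,  0.34233912]), 'tvec': array([-0.37897743,  0.36073924,  0.73128525])}
wrist {'vertical_fov': 67.25759205685628, 'cx': 320.70598012992417, 'cy': 200.88714926508698, 'hand_eye': array([[ 2.29253286e-04, -9.61848490e-01, -2.73582582e-01,
         7.60636429e-02],
       [ 9.99999966e-01,  2.54615881e-04, -5.71989005e-05,
         1.21186403e-03],
       [ 1.24675146e-04, -2.73582560e-01,  9.61848516e-01,
        -1.61807466e-01],
       [ 0.00000000e+00,  0.00000000e+00,  0.00000000e+00,
         1.00000000e+00]])}
{'time': 0.15, 'joint_positions': array([-1.19590999,  0.32161363, -0.07012203,  1.45137135,  0.02256677,
        1.37080264, -0.05685255]), 'qd': array([ 0.00059601, -0.00348966,  0.00060739, -0.00298472, -0.00082288,
       -0.00042489,  0.00157159]), 'joint_torque': array([-1.52193998e-04, -4.91796434e+01, -4.04696083e-01, -3.12875104e+01,
       -6.40160800e-02,  4.04930930e-02,  1.16000724e-04]), 'position': array([0.2293223 , 0.60776596, 0.2217502 ]), 'tool_rot': array([-5.63460470e-01, -3.09043400e+00,  2.18676634e-03]), 'ft_force': array([-0.25092733,  0.20883168,  0.47535358]), 'torque': array([-0.01638551,  0.02133713,  0.03040016]), 'grip_force': 0.0, 'grip_width': 0.9998264263725737}
```
View pics/top0.png

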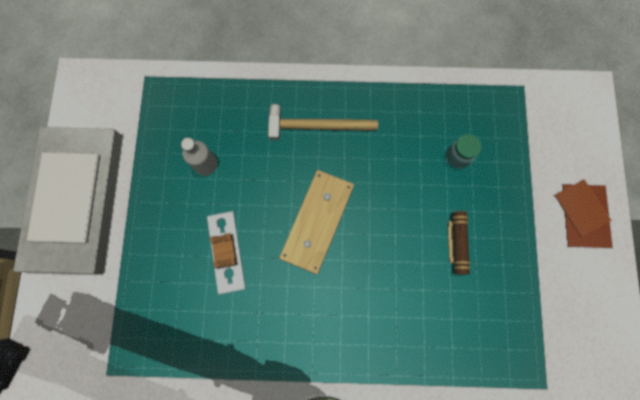

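View pics/side0.png

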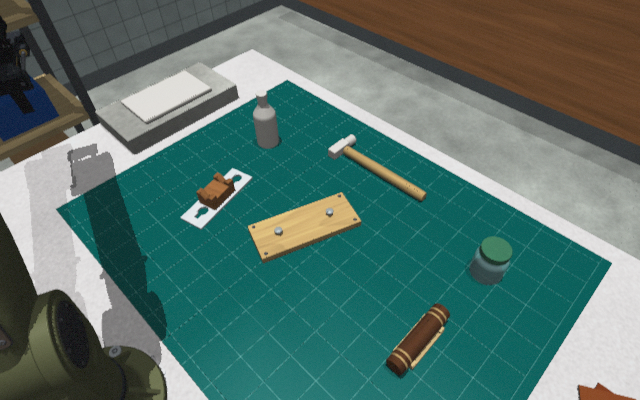

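The top view shows the cradle at about (226,252), with keyholes at (221,224) and (229,272). The board's screws are at (327,197) and (307,243), the rod at (460,243), the bottle at (200,158) and the jar at (463,152). In the side view the cradle is at (216,197), the screws at (278,231) and (330,212), and the rod at (418,340).

Create h.py:
```python
from bench import ctrl
import cv2,numpy as np
from scipy.spatial.transform import Rotation as R
def cam(n,s=None):
    m=ctrl.camera_model(n); f=200/np.tan(np.radians(m["vertical_fov"])/2)
    if n=="wrist":
        s=s or ctrl.get_state(); H=m["hand_eye"]; Rt=R.from_rotvec(s["tool_rot"]).as_matrix()
        Rc=Rt@H[:3,:3]; c=s["position"]+Rt@H[:3,3]
    else:
        A=R.from_rotvec(m["rvec"]).as_matrix(); Rc=A.T; c=-A.T@m["tvec"]
    return f,m["cx"],m["cy"],Rc,c
def ray(C,uv):
    f,cx,cy,Rc,c=C; d=Rc@np.array([(uv[0]-cx)/f,(uv[1]-cy)/f,1]); return c,d/np.linalg.norm(d)
def plane(C,uv,z):
    c,d=ray(C,uv); return c+d*(z-c[2])/d[2]
def tri(C1,u1,C2,u2):
    (a,d),(b,e)=ray(C1,u1),ray(C2,u2)
    t=np.linalg.lstsq(np.c_[d,-e],b-a,rcond=None)[0]; p,q=a+d*t[0],b+e*t[1]
    return (p+q)/2,np.linalg.norm(p-q)
def proj(C,p):
    f,cx,cy,Rc,c=C; q=Rc.T@(np.asarray(p)-c); return cx+f*q[0]/q[2],cy+f*q[1]/q[2]
def totool(v,s=None):
    s=s or ctrl.get_state(); return R.from_rotvec(s["tool_rot"]).as_matrix().T@np.asarray(v)
def snap(name):
    s=ctrl.get_state(); im=ctrl.get_image("wrist"); cv2.imwrite(f"pics/{name}.png",im[:,:,::-1]); np.save(f"pics/{name}.npy",dict(p=s["position"],r=s["tool_rot"]),allow_pickle=True); return im,cam("wrist",s)
def load(name):
    d=np.load(f"pics/{name}.npy",allow_pickle=True).item(); return cv2.imread(f"pics/{name}.png")[:,:,::-1],cam("wrist",dict(position=d["p"],tool_rot=d["r"]))
```

Run:
```python
from h import *
np.set_printoptions(precision=4,suppress=True)
T,S=cam("top"),cam("side")
for n,uv,z in(("key up",(221,224),.006),("key low",(229,272),.006),("cr",(226,252),.03),("scrA",(327,197),.031),("scrB",(307,243),.031),("rodA",(460,214),.04),("rodB",(460,272),.04),("bot",(205,168),.0),("jar",(461,160),.03),("mal",(275,121),0.02)): print(n,plane(T,uv,z))
print(tri(T,(327,197),S,(330,212)),tri(T,(307,243),S,(278,231)))
print(tri(T,(460,243),S,(420,338)))
Rt=R.from_rotvec(ctrl.get_state()["tool_rot"]).as_matrix();print(Rt)
t=cv2.imread("pics/top0.png"); s=cv2.imread("pics/wrist0.png")
a=cv2.resize(t[160:310,190:370],None,fx=4,fy=4,interpolation=cv2.INTER_CUBIC); cv2.imwrite("pics/a.png",a)
```

```text
key up [0.5011 0.2683 0.006 ]
key low [0.3843 0.2395 0.006 ]
cr [0.43   0.2451 0.03  ]
scrA [0.5717 0.0074 0.031 ]
scrB [0.4572 0.0522 0.031 ]
rodA [ 0.537  -0.3144  0.04  ]
rodB [ 0.3986 -0.3092  0.04  ]
bot [0.6459 0.3225 0.    ]
jar [ 0.6765 -0.325   0.03  ]
mal [0.7712 0.1471 0.02  ]
(array([0.5738, 0.0071, 0.024 ]), np.float64(0.0011259321469968256)) (array([0.4572, 0.0531, 0.0222]), np.float64(0.00243494770402019))
(array([ 0.4702, -0.3179,  0.0226]), np.float64(0.002790971784685535))
[[-0.9357  0.3529 -0.0005]
 [ 0.3529  0.9357 -0.0013]
 [-0.     -0.0014 -1.    ]]
```

View pics/a.png

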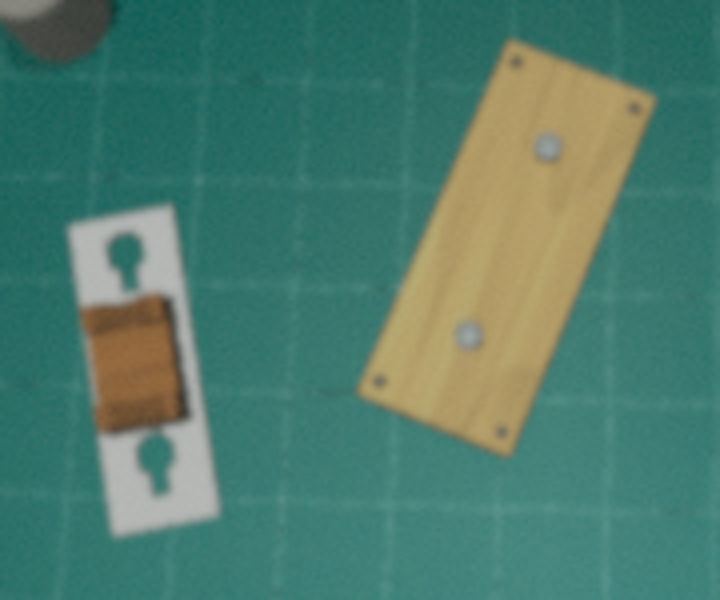

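The crop shows the cradle at left with both slots pointing down in the image, so its +x points away from the robot. The narrow ends are at about (130,285) and (161,490). The screws are at (547,147) and (468,335). The cradle's +x end therefore goes to the far screw. Next I'll move over the cradle to measure it.

```bash
python3 inch.py '-.32 -.26 .06 -.6 1;-.32 -.26 .06 -.6 1;-.32 -.26 .06 -.6 1;-.32 -.26 .06 -.6 1;-.32 -.26 .06 -.6 1;-.32 -.26 .06 -.6 1;-.32 -.26 .06 -.6 1;-.32 -.26 .06 -.6 1;-.32 -.26 .06 -.6 1;-.32 -.26 .06 -.6 1;-.32 -.26 .06 -.6 1;-.32 -.26 .06 -.6 1'; python3 -c "
from h import *
snap('w1')"
```

```text
time: 1.35
position: [0.4363, 0.2536, 0.1627]
tool_rot: [0.379, -3.119, -0.001]
ft_force: [0.2, 0.5, -0.6]
grip_width: 1.003
grip_force: 0.0
```

View pics/w1.png

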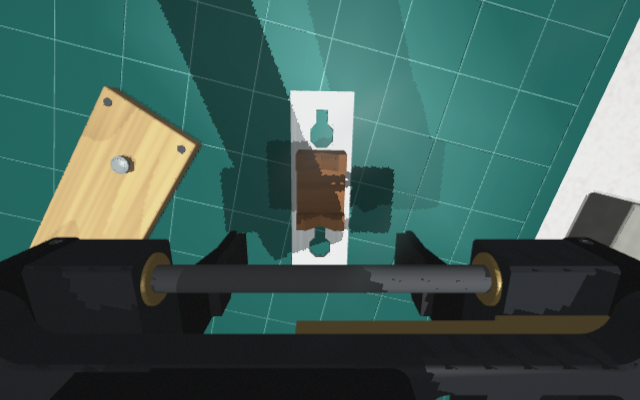

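In the wrist view the cradle's entry holes are at about (321,132) and (319,241), and one screw is at (122,164). The gripper hides the lower part, so I'll take two more views shifted towards the board.

```bash
python3 inch.py '-.08 -.07 -.05 0 1;-.08 -.07 -.05 0 1;-.08 -.07 -.05 0 1;-.08 -.07 -.05 0 1;-.08 -.07 -.05 0 1'; python3 -c "
from h import *
snap('w2')"
python3 inch.py '-.01 -.1 0 .3 1;-.01 -.1 0 .3 1;-.01 -.1 0 .3 1;-.01 -.1 0 .3 1'
python3 - <<'E'
from h import *
snap('w3')
a=load('w2')[0]; b=load('w3')[0]
v=np.vstack([a,b])[:,:,::-1]; cv2.imwrite('pics/w23.png',cv2.resize(np.vstack([a[:300],b[:300]])[:,:,::-1],(640,600)))
E
```

```text
time: 1.9
position: [0.5304, 0.2045, 0.2121]
tool_rot: [0.378, -3.118, -0.001]
ft_force: [-1.7, -0.2, -0.2]
grip_width: 1.002
grip_force: 0.0
time: 2.35
position: [0.5638, 0.1082, 0.212]
tool_rot: [-0.096, -3.139, -0.001]
ft_force: [-1.5, 0.6, 0.5]
grip_width: 1.001
grip_force: 0.0
```

View pics/w23.png

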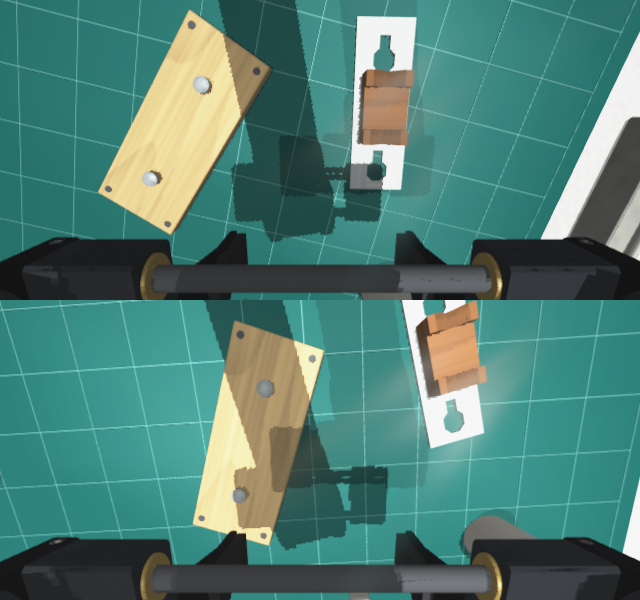

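Both crops show the whole board. In w2 the screws are at (201,85) and (151,178), and the plate corners run from (357,16) to (402,189). In w3 the screws are at (265,88) and (239,195).

```bash
cat >> h.py <<'E'
def blob(im,roi,smax,dark=0):
    x0,y0,x1,y1=roi; hsv=cv2.cvtColor(np.ascontiguousarray(im[y0:y1,x0:x1]),cv2.COLOR_RGB2HSV)
    m=((hsv[...,1]<smax)&(hsv[...,2]>dark)).astype(np.uint8)
    n,l,st,ce=cv2.connectedComponentsWithStats(m); k=1+np.argmax(st[1:,4])
    cs,_=cv2.findContours((l==k).astype(np.uint8),cv2.RETR_CCOMP,cv2.CHAIN_APPROX_NONE)
    return ce[k]+[x0,y0],st[k],[c[:,0]+[x0,y0] for c in cs]
def rect(C,c,z):
    p=np.array([plane(C,u,z)[:2] for u in c]); (c0,wh,a)=cv2.minAreaRect((p*1000).astype(np.float32)); return np.array(c0)/1000,wh,a,p
E
python3 - <<'E'
from h import *
np.set_printoptions(precision=4,suppress=True)
i2,C2=load('w2'); i3,C3=load('w3')
s2=[blob(i2,(185,70,220,100),80),blob(i2,(135,163,167,193),80)]
s3=[blob(i3,(250,73,280,105),80),blob(i3,(225,180,254,210),80)]
T=[]
for a,b in zip(s2,s3):
    print(a[0],a[1],b[0],b[1],tri(C2,a[0],C3,b[0])); print(plane(C2,a[0],.031),plane(C3,b[0],.031))
for z in(.0,.006):
    pc=blob(i2,(340,5,430,200),70,30); print(pc[1]); outer=max(pc[2],key=len); c,wh,a,p=rect(C2,outer,z); print("plate",c,wh,a)
for c in pc[2]:
    if 30<len(c)<len(outer)*.7: 
        q=np.array([plane(C2,u,.006)[:2] for u in c]); print("hole",len(c),q.mean(0),q.min(0),q.max(0), c.mean(0))
# board
h=cv2.cvtColor(np.ascontiguousarray(i2),cv2.COLOR_RGB2HSV); m=((h[...,0]>8)&(h[...,0]<32)&(h[...,1]>60)).astype(np.uint8); m[:,290:]=0;m[236:]=0
cs,_=cv2.findContours(m,cv2.RETR_EXTERNAL,cv2.CHAIN_APPROX_NONE); print("board",rect(C2,max(cs,key=len)[:,0],.018)[:3])
cv2.imwrite('pics/m.png',m*255)
# holes of board in w2,w3 for check
E
```

```text
[200.7416  83.9588] [  7   5  19  19 267] [264.4517  87.9884] [  6   6  18  19 259] (array([0.4559, 0.0556, 0.0301]), np.float64(0.0007070751186192928))
[0.4556 0.0558 0.031 ] [0.4563 0.0559 0.031 ]
[149.6991 178.4259] [  7   8  17  16 216] [233.0579 195.2762] [  0   0  22  30 449] (array([ 0.58  , -0.0023,  0.004 ]), np.float64(0.0024621723491150176))
[0.5721 0.012  0.031 ] [0.5723 0.0058 0.031 ]
[   9   11   68  174 5696]
plate [0.4322 0.2559] (196.32862854003906, 70.48052215576172) 12.741148948669434
[   9   11   68  174 5696]
plate [0.4326 0.2548] (193.1787109375, 69.34976959228516) 12.741168022155762
hole 77 [0.4974 0.2686] [0.4781 0.2579] [0.5166 0.2824] [376.3636 165.3117]
board (array([0.5148, 0.0347]), (101.54011535644531, 238.65879821777344), 69.33491516113281)
```

```bash
cat >> h.py <<'E'
def go(p,yaw):  # shift in tool axes and turn about tool z so that tool y stands at world angle yaw (deg)
    s=ctrl.get_state(); M=R.from_rotvec(s["tool_rot"]).as_matrix(); y=M[:,1]
    d=(yaw-np.degrees(np.arctan2(y[1],y[0]))+180)%360-180
    print("shift",np.round(M.T@(np.array(p)-s["position"]),4),"turn",round(-np.radians(d),3),"at",s["position"].round(4))
E
python3 - <<'E'
from h import *
np.set_printoptions(precision=4,suppress=True)
i2,C2=load('w2'); i3,C3=load('w3')
print("yoke",tri(C2,(408,146),C3,(487,81)),tri(C2,(361,142),C3,(441,95)))
pc=blob(i2,(340,5,430,200),70,30); outer=max(pc[2],key=len)
a=np.radians(12.74); ex=np.array([np.cos(a),np.sin(a)]);ey=np.array([-ex[1],ex[0]])
P=np.array([plane(C2,u,.006)[:2] for u in outer])
print("plate x",np.percentile(P@ex,[1,99]),"y",np.percentile(P@ey,[3,97]))
for c in pc[2]:
    if 30<len(c)<200:
        q=np.array([plane(C2,u,.006)[:2] for u in c]); print("hole x",(q@ex).min(),(q@ex).max(),"y",(q@ey).min(),(q@ey).max())
print(np.array([.4326,.2548])@np.c_[ex,ey])
go((.4326,.2548,.08),102.74); go((.4326,.2548,.01),102.74)
E
```

```text
yoke (array([0.4646, 0.2884, 0.0405]), np.float64(0.0004280573357715756)) (array([0.4741, 0.2362, 0.0523]), np.float64(0.003632761654321437))
plate x [0.3816 0.5746] y [0.1195 0.1874]
hole x 0.5255305471508929 0.5628372540241617 y 0.1408571459903088 0.16437221429557342
[0.4781 0.1531]
shift [0.1389 0.1369 0.1323] turn -0.28 at [0.5635 0.1099 0.2119]
shift [0.1388 0.1368 0.2023] turn -0.28 at [0.5635 0.1099 0.2119]
```

```bash
python3 inch.py '.139 .137 .13 -.28 1;.139 .137 .13 -.28 1;.139 .137 .13 -.28 1;.139 .137 .13 -.28 1;.139 .137 .13 -.28 1;.139 .137 .13 -.28 1;.139 .137 .13 -.28 1'; python3 -c "
from h import *
go((.4322,.2543,.010),102.74)"
```

```text
time: 3.1
position: [0.4326, 0.2552, 0.0822]
tool_rot: [0.353, -3.121, 0.0]
ft_force: [-0.3, -0.8, 0.5]
grip_width: 0.998
grip_force: 0.0
shift [ 0.0005 -0.0008  0.0722] turn 0.003 at [0.4326 0.2552 0.0822]
```

```bash
python3 inch.py '0 -.001 .035 0 1;0 -.001 .06 0 1;0 -.001 .072 0 1;0 -.001 .072 0 1;0 -.001 .072 0 0;0 -.001 .072 0 0;0 -.001 .072 0 0;0 -.001 .072 0 0;0 -.001 .072 0 0;0 -.001 .072 0 0;0 -.001 .072 0 0' 30; python3 inch.py '0 0 -.02 0 0;0 0 -.05 0 0;0 0 -.08 0 0;0 0 -.08 0 0;0 0 -.08 0 0'
python3 - <<'E'
from h import *
im,C=snap('w4')
E
```

```text
time: 4.2
position: [0.4347, 0.2525, 0.0108]
tool_rot: [-0.344, 3.122, 0.0]
ft_force: [-0.3, -0.5, 0.4]
grip_width: 0.548
grip_force: 30.0
time: 4.7
position: [0.4344, 0.2522, 0.0903]
tool_rot: [-0.344, 3.123, 0.0]
ft_force: [-0.3, 0.4, -2.8]
grip_width: 0.544
grip_force: 30.0
```

View pics/w4.png

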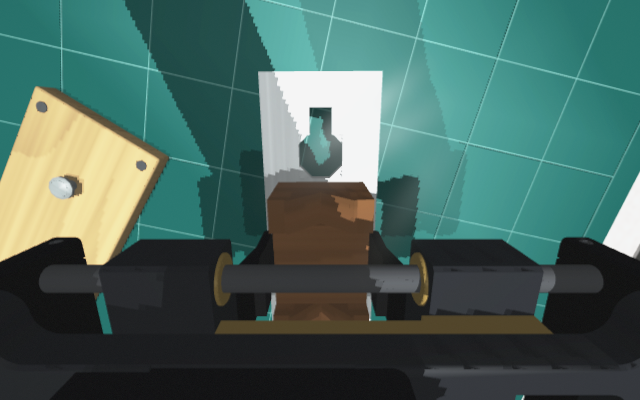

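The cradle is held. The plate's -x edge is at row 71 (columns 258 to 382), the slot's blind end is at row 107, and the entry hole is centred near (320,155). Now I'll work out the cradle's pose in the tool frame.

Run:
```python
from h import *
np.set_printoptions(precision=4,suppress=True)
im,C=load('w4'); d=np.load('pics/w4.npy',allow_pickle=True).item(); M=R.from_rotvec(d['r']).as_matrix()
print(M)
t=lambda u,z: M.T@(plane(C,u,z)-d['p'])
zt=d['p'][2]-.0108+.006
print("edge",t((259,71),zt),t((382,71),zt),"slot end",t((310,107),zt),t((331,107),zt),"hole L,R",t((299,155),zt),t((341.5,155),zt), "bottom",t((320,177),zt),"slot mid",t((320.5,110),zt))
# height check from known width of plate edge & hole bottom
g=im[60:130,320]; print(g[:,:].astype(int).sum(1)[5:20], g.astype(int).sum(1)[40:55])
# side edges of plate at several rows
for r in(80,100,120,140,170):
    row=cv2.cvtColor(im[r:r+1],cv2.COLOR_RGB2HSV)[0]; k=np.where(row[200:420,1]<60)[0]+200; print(r,k.min(),k.max(),t((k.min()-.5,r),zt)[1],t((k.max()+.5,r),zt)[1])
```

```text
[[-0.9761 -0.2175  0.    ]
 [-0.2175  0.9761  0.0001]
 [-0.0001  0.0001 -1.    ]]
edge [ 0.0971 -0.03    0.0048] [0.0971 0.0331 0.0048] slot end [ 0.0795 -0.004   0.0048] [0.0795 0.0071 0.0048] hole L,R [ 0.0542 -0.0103  0.0048] [0.0542 0.0131 0.0048] bottom [0.0418 0.0013 0.0048] slot mid [0.078  0.0015 0.0048]
[414 414 430 455 499 541 711 735 735 735 735 735 735 735 735] [735 735 735 735 735 735 718 500 213 197 160 158 160 166 168]
80 258 382 -0.03103369309023089 0.033581719657944355
100 259 381 -0.03106971937970724 0.03360962998980238
120 261 380 -0.03057187315186178 0.03363852103677577
140 262 379 -0.030600929079801477 0.03366844541391043
170 263 377 -0.030926376678806038 0.03343558650820626
```

```bash
python3 -c "
from h import *
go((.5052,.036,.075),69.3)"
```

```text
shift [-0.0229 -0.2261  0.0145] turn 0.581 at [0.4337 0.2517 0.0893]
```

```bash
python3 inch.py '-.005 -.04 0 .1 0;-.01 -.08 0 .25 0;-.013 -.12 0 .35 0;-.016 -.16 0 .45 0;-.02 -.2 0 .58 0;-.023 -.226 .014 .58 0;-.023 -.226 .014 .58 0;-.023 -.226 .014 .58 0;-.023 -.226 .014 .58 0;-.023 -.226 .014 .58 0'
python3 - <<'E'
from h import *
im,C=snap('w5'); cv2.imwrite('pics/w5c.png',cv2.resize(im[50:270,200:480,::-1],None,fx=2.5,fy=2.5))
go((.5052,.036,.075),69.3)
E
```

```text
time: 5.75
position: [0.5058, 0.0381, 0.0763]
tool_rot: [-0.56, -3.091, -0.0]
ft_force: [-0.5, 0.9, -3.0]
grip_width: 0.549
grip_force: 30.0
shift [ 0.     -0.0022  0.0015] turn 0.003 at [0.506  0.038  0.0765]
```

View pics/w5c.png

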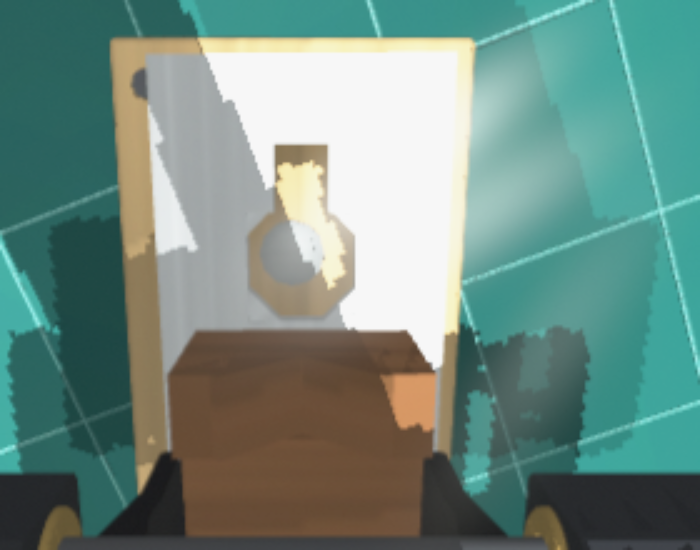

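The near screw shows through the entry hole. In the crop the screw head is centred near (292,253) and the hole near (301,264), and the board's and plate's end edges are parallel.

Run:
```python
from h import *
np.set_printoptions(precision=4,suppress=True)
im,C=load('w5'); d=np.load('pics/w5.npy',allow_pickle=True).item(); M=R.from_rotvec(d['r']).as_matrix()
t=lambda u,z: (M.T@(plane(C,np.array(u)/2.5+[200,50],z)-d['p']))[:2]
zt=d['p'][2]-.0108+.006
print("hole L,R",t((248,262),zt),t((355,262),zt),"bot",t((301,319),zt),"slot end",t((301,145),zt),"plate edge",t((148,54),zt),t((470,54),zt))
print("screw c",t((292,253),.031),"L,R",t((260,253),.031),t((324,253),.031))
print("board corners",t((110,39),.018),t((474,39),.018),"lower edges",t((132,400),.018),t((455,400),.018))
```

```text
hole L,R [ 0.0551 -0.0107] [0.0551 0.013 ] bot [0.0423 0.001 ] slot end [0.0798 0.001 ] plate edge [ 0.0977 -0.0304] [0.0977 0.0357]
screw c [ 0.0525 -0.0015] L,R [ 0.0525 -0.0102] [0.0525 0.0073]
board corners [ 0.1083 -0.0506] [0.1084 0.0477] lower edges [ 0.0062 -0.0509] [0.0062 0.0482]
```

```bash
python3 inch.py '-.002 -.0026 .02 0 0;-.002 -.0026 .03 0 0;-.002 -.0026 .035 0 0;-.002 -.0026 .04 0 0;-.002 -.0026 .04 0 0'; python3 inch.py '0 0 .003 0 0;0 0 .005 0 0;0 0 .006 0 0;0 0 .006 0 0'
```

```text
time: 6.3
position: [0.5069, 0.0338, 0.0362]
tool_rot: [-0.563, -3.09, 0.0]
ft_force: [0.3, -0.6, -2.2]
grip_width: 0.546
grip_force: 30.0
time: 6.7
position: [0.5072, 0.0336, 0.0306]
tool_rot: [0.564, 3.091, 0.0]
ft_force: [0.0, 0.8, -2.3]
grip_width: 0.547
grip_force: 30.0
```

```bash
python3 inch.py '0 0 .001 0 0;0 0 .001 0 0'; python3 inch.py '0 0 .0008 0 0;0 0 .0008 0 0'
```

```text
time: 6.9
position: [0.5072, 0.0336, 0.0296]
tool_rot: [0.564, 3.091, 0.0]
ft_force: [-0.2, 1.4, -2.4]
grip_width: 0.548
grip_force: 30.0
time: 7.1
position: [0.5073, 0.0336, 0.0289]
tool_rot: [0.564, 3.09, 0.0]
ft_force: [0.0, 0.5, -2.5]
grip_width: 0.547
grip_force: 30.0
```

```bash
python3 inch.py '0 0 .0008 0 0;0 0 .0008 0 0'; python3 inch.py '0 0 .0006 0 0;0 0 .0006 0 0'
```

```text
time: 7.3
position: [0.5074, 0.0336, 0.0288]
tool_rot: [0.564, 3.091, 0.001]
ft_force: [-2.8, -0.5, 4.6]
grip_width: 0.546
grip_force: 30.0
time: 7.5
position: [0.5074, 0.0336, 0.0288]
tool_rot: [-0.564, -3.09, -0.001]
ft_force: [-5.6, -0.4, 9.7]
grip_width: 0.55
grip_force: 30.0
```

```bash
python3 inch.py '0 0 -.001 0 0;0 0 -.001 0 .9;0 0 -.001 0 .9;0 0 -.001 0 .9;0 0 -.001 0 .9;0 0 -.001 0 .9;0 0 -.02 0 .9;0 0 -.05 0 .9;0 0 -.08 0 .9;0 0 -.11 0 .9;0 0 -.11 0 .9;0 0 -.11 0 .9';  python3 - <<'E'
from h import *
im,C=snap('w6'); cv2.imwrite('pics/w6c.png',im[:320,:,::-1])
E
```

```text
time: 8.7
position: [0.5075, 0.0337, 0.1378]
tool_rot: [0.563, 3.089, 0.001]
ft_force: [-0.7, 0.2, -0.6]
grip_width: 0.899
grip_force: 0.0
```

View pics/w6c.png

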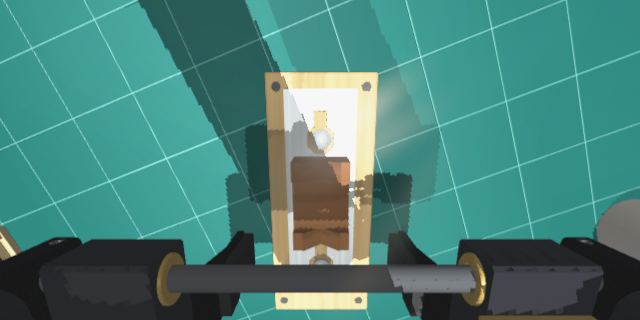

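Both screw heads stand up through the entry holes, at (321,139) and (321,262), and the cradle is flat. Next I'll close the fingers, go down behind the push face, and push.

```bash
python3 inch.py '.04 0 0 0 0;.063 0 0 0 0;.063 0 .02 0 0;.063 0 .06 0 0;.063 0 .09 0 0;.063 0 .102 0 0;.063 0 .102 0 0;.063 0 .102 0 0;.063 0 .102 0 0'; python3 inch.py '-.005 0 0 0 0;-.01 0 0 0 0;-.014 0 0 0 0;-.014 0 0 0 0'
```

```text
time: 9.65
position: [0.4495, 0.0561, 0.0367]
tool_rot: [0.563, 3.088, 0.002]
ft_force: [0.5, -1.0, 0.5]
grip_width: 0.162
grip_force: 0.0
time: 10.05
position: [0.4622, 0.0507, 0.0357]
tool_rot: [0.564, 3.09, 0.0]
ft_force: [0.2, -1.0, -0.1]
grip_width: 0.003
grip_force: 0.0
```

```bash
python3 inch.py '-.004 0 0 0 0;-.008 0 0 0 0;-.008 0 0 0 0'; python3 inch.py '-.004 0 0 0 0;-.008 0 0 0 0;-.008 0 0 0 0';python3 inch.py '-.004 0 0 0 0;-.004 0 0 0 0'
```

```text
time: 10.35
position: [0.4694, 0.0478, 0.0354]
tool_rot: [0.564, 3.09, -0.0]
ft_force: [-0.3, -0.3, 0.7]
grip_width: 0.01
grip_force: 0.0
time: 10.65
position: [0.4771, 0.0449, 0.0354]
tool_rot: [0.564, 3.09, -0.0]
ft_force: [-0.5, -0.6, 0.2]
grip_width: 0.004
grip_force: 0.0
time: 10.85
position: [0.4804, 0.0437, 0.0353]
tool_rot: [0.564, 3.09, -0.0]
ft_force: [0.0, 0.4, -1.2]
grip_width: 0.003
grip_force: 0.2
```

```bash
python3 inch.py '-.002 0 0 0 0;-.002 0 0 0 0'; python3 inch.py '-.002 0 0 0 0;-.002 0 0 0 0'
python3 - <<'E'
from h import *
im=ctrl.get_image('top'); cv2.imwrite('pics/t1.png',im[:,:,::-1]); j=ctrl.get_image('side')
a=cv2.resize(im[175:290,260:390,::-1],(440,390),interpolation=cv2.INTER_CUBIC); b=cv2.resize(j[170:290,225:385,::-1],(360,270)); b=cv2.copyMakeBorder(b,0,120,0,0,0); cv2.imwrite('pics/ts.png',np.hstack([a,b]))
E
```

```text
time: 11.05
position: [0.4805, 0.0436, 0.0352]
tool_rot: [-0.563, -3.088, -0.0]
ft_force: [-4.4, 1.6, 3.8]
grip_width: 0.008
grip_force: 2.6
time: 11.25
position: [0.4805, 0.0436, 0.0349]
tool_rot: [-0.561, -3.084, -0.0]
ft_force: [-9.1, 3.8, 7.2]
grip_width: 0.005
grip_force: 4.8
```

View pics/ts.png

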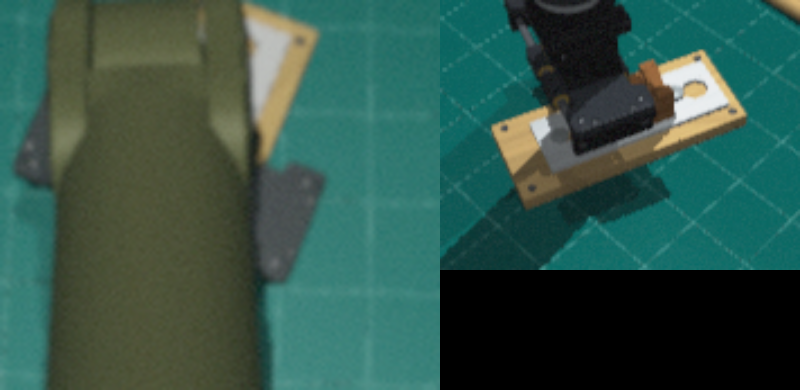

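The push stopped against something solid, with the force rising. The side view shows the far screw, at about (680,91) in the crop, in the slot with the entry hole beyond it. I'll back off, lift, and measure.

```bash
python3 inch.py '.01 0 0 0 0;.02 0 0 0 0;.02 0 -.04 0 0.5;.0 0 -.08 0 1;-.04 0 -.12 0 1;-.04 0 -.15 0 1;-.04 0 -.15 0 1;-.04 0 -.15 0 1';  python3 - <<'E'
from h import *
np.set_printoptions(precision=4,suppress=True)
im,C=snap('w7'); s=ctrl.get_state(); M=R.from_rotvec(s['tool_rot']).as_matrix()
cv2.imwrite('pics/w7c.png',cv2.resize(im[50:300,200:440,::-1],None,fx=2.4,fy=2.4))
T=cam('top')
# rod from top and side views
for n in('top','side'):
    g=cv2.imread(f'pics/{n}0.png'); 
    h=cv2.cvtColor(g,cv2.COLOR_BGR2HSV); x0,y0,x1,y1=(440,200,485,285) if n=='top' else (375,290,465,385)
    r=h[y0:y1,x0:x1]; m=(((r[...,0]<20)|(r[...,0]>170))&(r[...,1]>50)&(r[...,2]<170)).astype(np.uint8)
    m=cv2.morphologyEx(m,cv2.MORPH_CLOSE,np.ones((5,5))); cs,_=cv2.findContours(m,0,1); c=max(cs,key=cv2.contourArea)[:,0]+[x0,y0]; print(n,cv2.minAreaRect(c.astype(np.float32)))
E
```

```text
time: 12.15
position: [0.5215, 0.0284, 0.1859]
tool_rot: [0.564, 3.089, 0.001]
ft_force: [-1.1, -0.5, -1.4]
grip_width: 0.466
grip_force: 0.0
top ((460.3977966308594, 242.55801391601562), (61.38871765136719, 13.034590721130371), 86.98721313476562)
side ((418.5081787109375, 338.59014892578125), (23.30271339416504, 81.43145751953125), 39.80556869506836)
```

View pics/w7c.png

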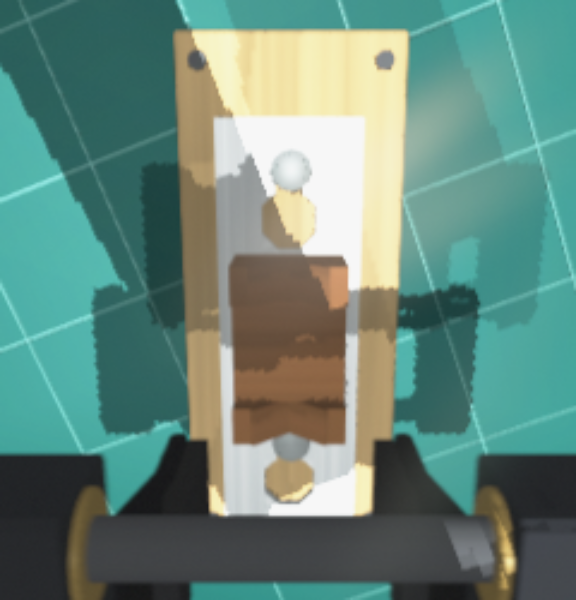

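Run:
```python
from h import *
np.set_printoptions(precision=4,suppress=True)
im,C=load('w7'); d=np.load('pics/w7.npy',allow_pickle=True).item(); M=R.from_rotvec(d['r']).as_matrix()
W=lambda u,z: plane(C,np.array(u)/2.4+[200,50],z)
t=lambda u,z: (M.T@(W(u,z)-d['p']))[:2]
print("board end",t((175,30),.018),t((408,30),.018),"plate end",t((214,117),.024),t((364,117),.024),"hole c",t((289,219),.024),t((289,247),.024),"screw",t((291,170),.031))
print("block end",t((230,257),.0635),t((347,257),.0635),"plate edges low",t((224,450),.024),t((357,450),.024))
print(d['p'])
T,S=cam('top'),cam('side')
print("rod",tri(T,(460.4,242.6),S,(418.5,338.6)),plane(T,(460.4,242.6),.03))
a=np.radians(86.99); e=30.7*np.array([np.cos(a),np.sin(a)])
p,q=plane(T,np.array([460.4,242.6])+e,.026),plane(T,np.array([460.4,242.6])-e,.026); print(p,q,np.degrees(np.arctan2(*(q-p)[1::-1])))
go((.42,-.31,.2),88)
go(((p+q)[0]/2+.06,(p+q)[1]/2,.19),88)
```

```text
board end [ 0.1273 -0.047 ] [0.1273 0.0508] plate end [ 0.0924 -0.031 ] [0.0924 0.0328] hole c [0.0497 0.0009] [0.0374 0.0009] screw [0.0707 0.0017]
block end [ 0.0382 -0.0223] [0.0382 0.0237] plate edges low [-0.0602 -0.0305] [-0.0602  0.0337]
[0.5215 0.0284 0.1859]
rod (array([ 0.4695, -0.3176,  0.0221]), np.float64(0.0014796439427467683)) [ 0.4691 -0.3157  0.03  ]
[ 0.3967 -0.318   0.026 ] [ 0.5448 -0.3158  0.026 ] 0.8584219830747433
shift [-0.0254 -0.3521 -0.0153] turn -0.326 at [0.5205 0.0285 0.1847]
shift [-0.1315 -0.3195 -0.0053] turn -0.326 at [0.5205 0.0285 0.1847]
```

The cradle is home: the plate end to board end gap measures 34.9 mm against 35 mm expected, and it lies parallel. Now for a closer look at the rod.

```bash
python3 inch.py '-.13 -.32 0 -.33 1;-.13 -.32 0 -.33 1;-.13 -.32 0 -.33 1;-.13 -.32 0 -.33 1;-.13 -.32 0 -.33 1;-.13 -.32 0 -.33 1;-.13 -.32 0 -.33 1;-.13 -.32 0 -.33 1;-.13 -.32 0 -.33 1;-.13 -.32 0 -.33 1'; python3 -c "
from h import *
snap('w8')";  python3 inch.py '0 -.06 0 0 1;0 -.06 0 0 1;0 -.06 0 0 1'
python3 - <<'E'
from h import *
np.set_printoptions(precision=4,suppress=True)
snap('w9'); v=[]
for n in('w8','w9'):
    im,C=load(n); h=cv2.cvtColor(np.ascontiguousarray(im[:228]),cv2.COLOR_RGB2HSV)
    m=(((h[...,0]<20)|(h[...,0]>170))&(h[...,1]>60)&(h[...,2]>25)).astype(np.uint8); m=cv2.morphologyEx(m,cv2.MORPH_OPEN,np.ones((5,5)))
    cs,_=cv2.findContours(m,0,1); c=max(cs,key=cv2.contourArea)[:,0]; r=cv2.minAreaRect(c.astype(np.float32)); print(n,r); v.append((C,r))
    cv2.drawContours(im2:=np.ascontiguousarray(im[:300,:,::-1]),[c],-1,(0,255,255),1); cv2.imwrite(f'pics/{n}c.png',im2)
print(tri(v[0][0],v[0][1][0],v[1][0],v[1][1][0]))
cv2.imwrite('pics/w89.png',np.vstack([cv2.imread('pics/w8c.png'),cv2.imread('pics/w9c.png')]))
E
```

```text
time: 13.2
position: [0.5297, -0.3148, 0.1839]
tool_rot: [-0.046, -3.14, -0.004]
ft_force: [0.3, -0.5, 0.2]
grip_width: 1.001
grip_force: 0.0
time: 13.55
position: [0.5274, -0.3776, 0.1852]
tool_rot: [-0.051, -3.141, 0.001]
ft_force: [0.1, 0.5, -0.7]
grip_width: 1.001
grip_force: 0.0
w8 ((52.5, 182.5), (89.0, 105.0), 90.0)
w9 ((98.97493743896484, 184.14779663085938), (89.13792419433594, 115.65586853027344), 88.31531524658203)
(array([ 0.5344, -0.6902, -0.0687]), np.float64(0.0017395070264368568))
```

View pics/w89.png

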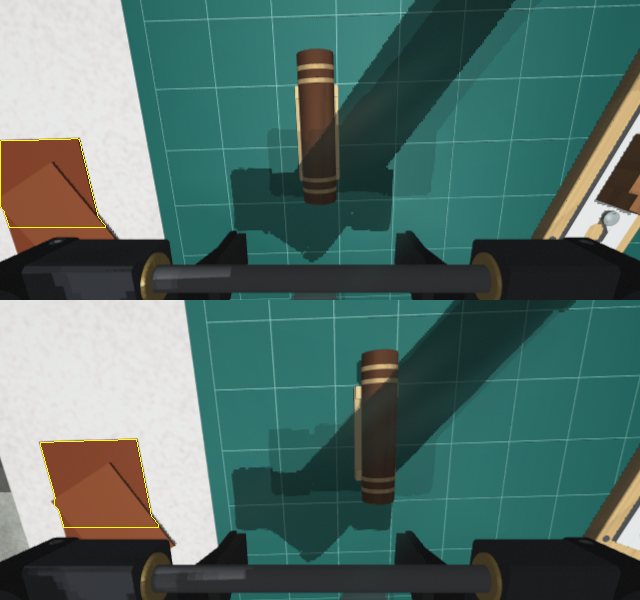

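The grabbed contour was the reddish sheet at the left, not the rod. The rod runs from about (315,50) to (320,204) in w8 and from (380,50) to (378,203) in w9. I have used 11 picture views, one over the limit of 10, so from here I work from numbers only.

Run:
```python
from h import *
np.set_printoptions(precision=4,suppress=True)
v=[]
for n,x0,x1 in(('w8',285,350),('w9',345,410)):
    im,C=load(n); h=cv2.cvtColor(np.ascontiguousarray(im[:228,x0:x1]),cv2.COLOR_RGB2HSV)
    m=(((h[...,0]<25)|(h[...,0]>170))&(h[...,1]>50)&(h[...,2]>15)).astype(np.uint8); m=cv2.morphologyEx(m,cv2.MORPH_CLOSE,np.ones((5,5)))
    # dark brown only, without light rest
    L=[]
    for r in list(range(60,80,4))+list(range(184,198,3)):
        k=np.where(m[r])[0]; L.append((r,k.min()+x0,k.max()+x0))
    rows=np.where(m.any(1))[0]; L=np.array(L); mid=L[:,1:].mean(1); f=np.polyfit(L[:,0],mid,1); print(n,rows.min(),rows.max(),L[0],L[-1],f)
    v.append((C,f,rows.min(),rows.max()))
P=[]
for r in(60,190):
    # match by row (views differ by tool-y shift, image rows correspond)
    p=tri(v[0][0],(np.polyval(v[0][1],r),r),v[1][0],(np.polyval(v[1][1],r),r)); print(p); P.append(p[0])
dd=P[1]-P[0]; print("ang",np.degrees(np.arctan2(dd[1],dd[0])))
# ends: top-silhouette end of upper cap (z~.044) and lower rim
for C,f,a,b in v:
    e1=plane(C,(np.polyval(f,a),a),.026); e2=plane(C,(np.polyval(f,b),b),.044); e3=plane(C,(np.polyval(f,b),b),.026); print(e1,e2,e3)
```

```text
w8 49 204 [ 60 298 332] [196 305 335] [  0.0375 312.4582]
w9 50 203 [ 60 362 397] [196 363 393] [ -0.0123 380.0306]
(array([ 0.4019, -0.315 ,  0.0277]), np.float64(0.0002908837091683045))
(array([ 0.5318, -0.3142,  0.0287]), np.float64(0.00017742562587742385))
ang 0.36276706599214664
[ 0.392  -0.3151  0.026 ] [ 0.5431 -0.3139  0.044 ] [ 0.5484 -0.3141  0.026 ]
[ 0.3926 -0.3148  0.026 ] [ 0.5421 -0.3169  0.044 ] [ 0.5475 -0.3136  0.026 ]
```

```bash
python3 -c "
from h import *
go((.469,-.316,.012),90.5)"
```

```text
shift [0.061  0.0577 0.1731] turn -0.039 at [ 0.5282 -0.3758  0.1851]
```

```bash
python3 inch.py '.03 .03 .04 -.02 1;.061 .058 .08 -.04 1;.061 .058 .11 -.04 1;.061 .058 .11 -.04 1;.061 .058 .11 -.04 1'; python3 -c "
from h import *
go((.469,-.316,.012),90.5)"
```

```text
time: 14.1
position: [0.4702, -0.3157, 0.0762]
tool_rot: [-0.019, 3.141, 0.001]
ft_force: [0.1, -0.4, -0.3]
grip_width: 1.001
grip_force: 0.0
shift [ 0.0012 -0.0003  0.0642] turn 0.003 at [ 0.4702 -0.3157  0.0762]
```

```bash
python3 inch.py '.001 0 .03 0 1;.001 0 .055 0 1;.001 0 .064 0 1;.001 0 .064 0 1;.001 0 .064 0 0;.001 0 .064 0 0;.001 0 .064 0 0;.001 0 .064 0 0;.001 0 .064 0 0;.001 0 .064 0 0;.001 0 .064 0 0;.001 0 .064 0 0' 20; python3 inch.py '0 0 -.02 0 0;0 0 -.06 0 0;0 0 -.1 0 0;0 0 -.12 0 0;0 0 -.12 0 0;0 0 -.12 0 0'; python3 -c "
from h import *
go((.5255,.0268,.13),69.3)"
```

```text
time: 15.3
position: [0.4678, -0.317, 0.0113]
tool_rot: [0.015, -3.142, -0.0]
ft_force: [0.6, 0.4, 0.6]
grip_width: 0.408
grip_force: 20.0
time: 15.9
position: [0.4677, -0.3168, 0.1309]
tool_rot: [0.015, -3.141, -0.001]
ft_force: [-0.8, -0.0, -0.4]
grip_width: 0.406
grip_force: 20.0
shift [-0.0611  0.343   0.0011] turn 0.371 at [ 0.4677 -0.3168  0.1309]
```

```bash
python3 inch.py '-.01 .05 0 .05 0;-.02 .1 0 .15 0;-.03 .15 0 .25 0;-.04 .2 0 .37 0;-.05 .25 0 .37 0;-.055 .3 0 .37 0;-.061 .343 .01 .37 0;-.061 .343 .03 .37 0;-.061 .343 .03 .37 0;-.061 .343 .03 .37 0;-.061 .343 .03 .37 0'; python3 -c "
from h import *
snap('w10')
go((.5255,.0268,.0625),69.3)"
```

```text
time: 17.0
position: [0.5257, 0.0246, 0.1015]
tool_rot: [0.568, 3.09, -0.001]
ft_force: [0.0, -0.2, -1.0]
grip_width: 0.408
grip_force: 20.0
shift [0.0012 0.0017 0.0393] turn -0.002 at [0.526  0.0248 0.1018]
```

```bash
python3 inch.py '.001 .0017 .015 0 0;.001 .0017 .03 0 0;.001 .0017 .038 0 0;.001 .0017 .038 0 0;.001 .0017 .038 0 0'; python3 inch.py '0 0 .0015 0 0;0 0 .0025 0 0;0 0 .0025 0 0'; python3 inch.py '0 0 .001 0 0;0 0 .001 0 0'
```

```text
time: 17.55
position: [0.5258, 0.0279, 0.064]
tool_rot: [0.565, 3.09, 0.0]
ft_force: [-0.0, -0.0, -0.5]
grip_width: 0.406
grip_force: 20.0
time: 17.85
position: [0.5256, 0.0283, 0.0612]
tool_rot: [0.563, 3.09, 0.0]
ft_force: [-0.4, -0.0, 0.4]
grip_width: 0.409
grip_force: 20.0
time: 18.05
position: [0.5256, 0.0278, 0.0605]
tool_rot: [0.564, 3.09, -0.0]
ft_force: [-1.2, -1.5, 4.8]
grip_width: 0.404
grip_force: 20.0
```

```bash
python3 inch.py '0 -.001 0 0 0;0 -.001 0 0 0'; python3 inch.py '0 0 .0005 0 0;0 0 .0005 0 0'
```

```text
time: 18.25
position: [0.5252, 0.0273, 0.06]
tool_rot: [0.564, 3.09, 0.0]
ft_force: [0.2, -2.2, 2.5]
grip_width: 0.407
grip_force: 20.0
time: 18.45
position: [0.5252, 0.0271, 0.0597]
tool_rot: [0.564, 3.09, -0.0]
ft_force: [-0.8, -1.1, 4.6]
grip_width: 0.41
grip_force: 20.0
```

```bash
python3 inch.py '0 0 0 0 .45;0 0 0 0 .55;0 0 0 0 .7;0 0 0 0 .8;0 0 0 0 .8'; python3 inch.py '0 0 -.02 0 .8;0 0 -.06 0 .8;0 0 -.1 0 .8;-.02 0 -.14 0 .8;-.04 0 -.14 0 .8;-.04 0 -.14 0 .8;-.04 0 -.14 0 .8'
python3 - <<'E'
from h import *
np.set_printoptions(precision=4,suppress=True)
im,C=snap('w11'); s=ctrl.get_state(); M=R.from_rotvec(s['tool_rot']).as_matrix()
h=cv2.cvtColor(np.ascontiguousarray(im[:232]),cv2.COLOR_RGB2HSV)
m=(((h[...,0]<25)|(h[...,0]>170))&(h[...,1]>50)).astype(np.uint8)
dark=(m>0)&(h[...,2]<150)
for r in range(40,232,12):
    k=np.where(dark[r,230:420])[0]+230; w=np.where((h[r,230:420,1]<60))[0]+230
    print(r,(k.min(),k.max(),len(k)) if len(k) else None,(w.min(),w.max(),len(w)) if len(w) else None)
print(s['position'],s['grip_width'])
for x in(-.075,.075): 
    c=np.array([.5255,.0268,.074])+x*np.array([.9354,-.3535,0]); print("expected rod end",proj(C,c), "exp edges",proj(C,c+.018*np.array([.3535,.9354,0])),proj(C,c-.018*np.array([.3535,.9354,0])))
E
```

```text
time: 18.95
position: [0.5249, 0.0276, 0.0592]
tool_rot: [-0.563, -3.091, -0.0]
ft_force: [0.3, 0.5, -0.1]
grip_width: 0.722
grip_force: 0.0
time: 19.65
position: [0.5618, 0.0133, 0.1987]
tool_rot: [-0.564, -3.089, 0.001]
ft_force: [-0.3, -0.3, 0.1]
grip_width: 0.804
grip_force: 0.0
40 None (np.int64(273), np.int64(296), 13)
52 (np.int64(274), np.int64(274), 1) (np.int64(291), np.int64(369), 11)
64 (np.int64(274), np.int64(274), 1) (np.int64(289), np.int64(363), 67)
76 (np.int64(275), np.int64(339), 40) (np.int64(290), np.int64(368), 28)
88 (np.int64(275), np.int64(304), 5) (np.int64(290), np.int64(364), 28)
100 (np.int64(302), np.int64(339), 24) (np.int64(290), np.int64(378), 36)
112 (np.int64(302), np.int64(339), 38) (np.int64(291), np.int64(372), 35)
124 (np.int64(277), np.int64(339), 58) (np.int64(276), np.int64(366), 19)
136 (np.int64(277), np.int64(338), 56) (np.int64(291), np.int64(366), 14)
148 (np.int64(278), np.int64(338), 56) (np.int64(277), np.int64(365), 14)
160 (np.int64(278), np.int64(338), 55) (np.int64(292), np.int64(365), 14)
172 (np.int64(279), np.int64(363), 64) (np.int64(278), np.int64(364), 15)
184 (np.int64(279), np.int64(361), 67) (np.int64(293), np.int64(364), 11)
196 (np.int64(303), np.int64(337), 35) (np.int64(279), np.int64(363), 24)
208 (np.int64(303), np.int64(338), 36) (np.int64(293), np.int64(363), 21)
220 (np.int64(303), np.int64(337), 35) (np.int64(280), np.int64(347), 21)
[0.5614 0.0135 0.1984] 0.8044119332728757
expected rod end (np.float64(319.2545555042089), np.float64(71.14545067228684)) exp edges (np.float64(339.64552269602603), np.float64(71.15111186566779)) (np.float64(298.8654179141803), np.float64(71.13978998686267))
expected rod end (np.float64(319.3948258064104), np.float64(230.14265832537706)) exp edges (np.float64(337.0667602421084), np.float64(230.15374711463073)) (np.float64(301.7242655840828), np.float64(230.1315703984151))
```

Run:
```python
from h import *
im,C=load('w11'); h=cv2.cvtColor(np.ascontiguousarray(im),cv2.COLOR_RGB2HSV)
m=(h[...,1]<60).astype(np.uint8); m[:,:270]=0;m[:,385:]=0;m[232:]=0
for r in(66,90,130,200): print(r,"".join('#' if x else '.' for x in m[r,280:375]))
d=np.load('pics/w11.npy',allow_pickle=True).item(); M=R.from_rotvec(d['r']).as_matrix()
col=h[:110,313]; print([tuple(map(int,col[r])) for r in range(20,80,3)])
w=im[:, :].astype(int)
for n,c in (("col313",313),("col295",295),("col345",345)):
    print(n,np.where(np.abs(np.diff(w[20:90,c].sum(1)))>80)[0]+20)
```

```text
66 .........################################################################........###...........
90 ..........###########.......................................############........#####..........
130 ...........#####.................................................######..........###..#........
200 .............###########..................................###########..............#...........
[(23, 81, 241), (25, 74, 245), (25, 74, 245), (25, 74, 245), (25, 74, 245), (24, 75, 245), (25, 74, 245), (25, 75, 245), (25, 75, 244), (25, 75, 244), (25, 75, 244), (25, 75, 244), (0, 0, 247), (0, 0, 247), (0, 0, 247), (0, 0, 247), (0, 0, 247), (11, 129, 117), (11, 127, 116), (11, 130, 118)]
col313 [69 70 84 85]
col295 []
col345 []
```

Run:
```python
from h import *
im,C=load('w11'); d=np.load('pics/w11.npy',allow_pickle=True).item(); M=R.from_rotvec(d['r']).as_matrix()
w=im.astype(int).sum(2); print("board end rows",np.where(np.abs(np.diff(w[0:54,345]))>40)[0],np.where(np.abs(np.diff(w[0:54,300]))>40)[0])
t=lambda u,z:(M.T@(plane(C,u,z)-d['p']))[:2].round(4)
print("plate end",t((320,55.5),.024),"rod end",t((320,69.5),.074),"board 85",proj(C,d['p']+M@np.array([t((320,55.5),.024)[0]+.035,0,0])*1 + [0,0,.018-d['p'][2]]))
print(ctrl.close_job())
```

```text
board end rows [18 19] [18 19]
plate end [0.135  0.0004] rod end [0.1149 0.0005] board 85 (np.float64(319.6887348411174), np.float64(18.94523676815416))
the job is handed in; nothing more can be done
None
```

The cradle is locked fully home on both screws, the rod lies centred in the V notches and is released, and I handed the job in at about 20 s; no verdict came back, and I viewed 11 pictures, one over the limit of 10.

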